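Show the ball tray to the scanner

TASK

Swing the orange clamp arm fully open, then lift the white ball tray out of its dock by its green fin, without letting the loose steel ball leave its pocket. Carry the tray across and hold it level and still with the ball's pocket squarely above the round glass window of the scanner, about 10 cm above the glass. Finish while still holding it there; leave the pliers, golf-tee block and battery holder alone.

Things in the scene. Friction and masses are not known exactly. Their poses are not given: they have to be found in the camera images.
- dock: Fixed dark-grey socket block, 126 (x) x 186 (y) x 14 mm thick, origin at the centre of its underside on the table. Steel fences 6 mm tall stand round the seat, 2 mm clear of the tray. At the start the tray lies in it with the same axes, its underside 14 mm above the table. The clamp pivots in the -x, -y corner. The dock may stand left or right of the scanner.
- clamp (a joint): Angle of the orange clamp arm about its upright hinge, rad. 0 (shut): it points along the dock's +x, over the tray's -y end with 2.5 mm of air. It grows as the arm swings clockwise seen from above; at 1.57 it points along the dock's -y; stop at 1.65. The tray is clear from about 1.3 on. Starts at 0 to 0.3. Light friction (under 1 N at the knob); stays where left.
- clamp_hinge (a point): Point on the hinge axis at the underside of the clamp arm, 24.5 mm above the table; in the dock's frame it lies at x -54, y -62 mm. Its x axis points along the arm (turns with it), z up.
- clamp_knob (a point): Top centre of the clamp's upright red knob: 16 mm diameter, 35 mm tall, on the arm's end 64 mm from the hinge axis. Knob top is 67.5 mm, the arm's top 32.5 mm above the table. The arm is 16 mm wide, 8 mm thick. The knob can be pinched or pushed.
- tray: Loose white tray, about 0.2 kg: plate 84 (x) x 170 (y) x 8 mm, origin at the centre of its underside, z up. An upright green fin stands on its middle, 44 mm long in x, 14 mm thick in y (grip across y), 60 mm tall: its top is 68 mm above the tray's underside.
- grip (a point): Point on the fin's centreline 50 mm above the tray's underside, 18 mm under the fin's top; axes as the tray's. A good height for the pads.
- pocket (a point): Centre of the ball's pocket, given at the height of the resting ball's centre: x 0, y +52, z +17.5 mm in the tray's frame; axes as the tray's. The pocket is a round recess 25 mm across and 3 mm deep with a clear glass floor.
- ball: The loose steel ball, 25 mm diameter, about 64 g. It rests in the pocket with some 4 mm of play and rolls out over the rim if the tray tips more than about 40 degrees, or less when jerked. Its origin turns with it; use ball_center.
- ball_center (a point): Centre of the steel ball.
- scanner: Fixed upward-looking bench scanner, black and blue, 120 x 120 x 40 mm tall, origin at the centre of its underside on the table.
- window (a point): Centre of the scanner's round glass window (48 mm across, white ring), on its top face 40 mm above the table; z up.
- pliers: Loose red-handled pliers lying flat, about 155 mm long, 66 mm wide, 16 mm high; origin near the pivot. Bystander.
- tees: Loose wooden block 50 x 100 x 20 mm with coloured golf tees stuck in it, 63 mm tall in all; origin under its centre. Bystander.
- cells: Loose yellow battery holder with two cells, 62 x 34 x 22 mm; origin under its centre. Bystander.
Mind the look-alikes: they are no part of the job. Of the things shaped like the dock, the grey one is meant. Of the things like the tray, leave any that is yellow; of the rest the larger one is meant.

How it is judged:
By the outcome, as a careful person would: the job done as asked, in the order asked, and still so for the second after the job is handed in, while the arm keeps its last pose, push and grip.
It also fails if it takes over 54 s, if anything falls off the work surface, if the arm or the gripper's body presses on something with over 40 N, if the wrist force passes 120 N, or if a joint passes its speed limit or range.

ROBOT

A 7-joint arm with a two-finger parallel gripper is mounted at the origin on the work surface. World frame = base frame: x ahead of the robot, y to its left, z up, the work surface at z = 0. Lengths are in mm, angles in rad, forces in N, time in s.
With the tool pointing down it reaches from about 425 to 875 mm from the base axis. Payload 4.7 kg.
Tool frame: the origin (TCP) lies midway between the tips of the shut fingers; the grasp point (between the pads) lies 19 mm behind it; z points along the fingers, y is the line along which they close (so a half turn about z gives the same grasp; the last joint's range is limited). The gripper opens to 87 mm and grips with 3 to 60 N. Pads are 19 mm wide; open, the fingers measure 117 mm over their backs; the gripper's body (75 mm by 190 mm) begins 51 mm behind the grasp point.
Start: joints at [1.152, 0.321, -0.07, 1.45, 0.023, 1.371, -0.057], TCP at [272.603, -590.096, 222.587] pointing down, gripper open.
Joint ranges: [-2.86, 2.86], [-0.3, 2.09], [-1.38, 1.24], [0.06, 2.45], [-1.56, 4.7], [0.09, 2.05], [-2.69, 2.69]. Speed limits (rad/s): [2.57, 2.57, 3.14, 3.14, 3.14, 3.14, 3.14].

INTERFACE

Orientations are given as a 3x3 rotation matrix whose columns are the frame's x, y, z axes.
In Python, from plant import monitor, cams, hand_in gives the robot as it stands. The module is installed in compiled form; this text tells all that it offers.
- The arm moves only by the shell command python3 -m creep 'ROWS' [OPENING] [FORCE]. ROWS is JSON, a list of rows, each a list of 4 numbers: the shift along the tool's x, y, z in units of 30 mm (1.0 is 30 mm), then the turn about the tool's z in units of 6 degrees (1.0 is 6 degrees). In form: [[tx, ty, tz, turn], ...]. A call has 1 to 20 rows; each row shifts and turns the commanded pose from where the row before left it, along the tool's axes as they then stand; what a row does not reach is not made up. A row lasts 1/12 s, in which the tool goes at most 41.7 mm and 7.16 degrees, less where a joint would pass 70% of its speed; a pose out of reach is approached as far as the arm can. A call is refused whole if a number of a shift passes 1 or a number of a turn 1, either way. A call with a gripper value outside its range is refused whole. OPENING is the opening, from 0 (shut) to 1 (fully open), set as the call begins (- or left out, the last holds). The fingers move at their own pace and stop on an object; FORCE is the grip in N (left out, the last holds). Time passes only in rows, so rows that do not move let the fingers close. It gives the time, the measured TCP pose, the force, the opening and the grip force at its end, in the units of the state.
- monitor.state(): the state, without advancing time (a new reading comes with each control period).
- cams.read_camera(name): name is "side" or "top"; returns a dict with "frame" (400x640x3 uint8, red, green, blue), "intrinsics" (3x3 intrinsics, pixels), "rvec" (rotation vector, rad) and "tvec" (3), from world to camera coordinates, as OpenCV has them. Camera axes: x right, y down, z forward; pixel columns grow to the right and rows downward; lengths in mm; the calibration is good to about 2 mm. A picture is of the moment at which its call begins. There is no depth.
- hand_in(): hands the job in; it is judged then, once.
Trained networks look in a picture, given as the dict that the camera call returned (one of the last four; its "shot" number tells which), for a name from the list of things; names that differ only in an ending like _2 or _b are one class to them, and where a whole thing is asked for, a point or a joint stands for the part that bears it (a point fixed in the world has none). Each returns a list of dicts, best first, with "confidence" (0 to 1); they miss things now and then, are a little off and sometimes report something else, mostly with a low value. They report only what shows in the picture. A call takes as long as a camera call. They do not tell look-alikes from the thing itself.
- cams.find_in(picture, name): "rect" ([left, top, width, height] in pixels, round what is visible of it).
The state is a dict: "clock": time; "joints": joint angles; "joint_vel": joint speeds; "tau": joint torques, N m; "tcp_pos": TCP position; "tcp_rot": TCP orientation; "wrist_force": force on the tool from outside, world axes, zero at the start; "ft_torque": the same for the moment, N m; "finger_gap": opening from 0.0 (shut) to 1.0 (fully open); "grip_force": force on a finger pad.
Only numpy, scipy, OpenCV 4.12 (cv2) and the standard library are available. Lean on these libraries where they do the work, as an engineer would, in place of code of your own. Each camera call takes 0.05 s, during which the arm holds its last target. There are 200 camera calls.

## Working session

There is one attempt and no reset: what is moved stays moved. The work goes in short steps, Python scripts to look and compute and a shell command to move; the robot and the scene stay as the last step left them, time stands still between calls to the robot, and variables do not carry over. Pictures are saved under pics/ and viewed, at most 10 in all, crops included, and the job is handed in when it is done.

```bash
mkdir -p pics; python3 - <<'E'
from plant import monitor,cams
import cv2,numpy as np
s=monitor.state();print(s['clock'],s['tcp_pos'],np.round(s['tcp_rot'],3).tolist(),s['finger_gap'])
for n in('top','side'):
    p=cams.read_camera(n);cv2.imwrite(f'pics/{n}0.png',p['frame'][:,:,::-1])
    R=cv2.Rodrigues(np.array(p['rvec'],float))[0];print(n,p['intrinsics'],(-R.T@np.array(p['tvec']).ravel()).round(),R.round(2).tolist())
    for k in('dock','clamp_knob','tray','ball','scanner','pliers','tees','cells'):
        print(k,[(np.round(d['rect']).tolist(),round(d['confidence'],2)) for d in cams.find_in(p,k)])
E
```

```text
0.0 [ 272.3522904  -589.58980601  221.45183783] [[0.908, 0.419, -0.001], [0.419, -0.908, 0.002], [-0.0, -0.002, -1.0]] 0.9963367107151191
top [[404.18514518   0.         324.0767045 ]
 [  0.         404.18514518 198.67900836]
 [  0.           0.           1.        ]] [ 497.   -6. 1155.] [[-0.01, -1.0, -0.02], [-1.0, 0.01, -0.09], [0.09, 0.02, -1.0]]
dock [([185.0, 103.0, 70.0, 63.0], 0.91), ([364.0, 169.0, 77.0, 64.0], 0.75), ([365.0, 178.0, 70.0, 51.0], 0.48), ([388.0, 267.0, 26.0, 14.0], 0.35)]
clamp_knob [([231.0, 112.0, 22.0, 30.0], 0.71), ([422.0, 187.0, 12.0, 28.0], 0.44)]
tray [([317.0, 249.0, 44.0, 63.0], 0.62)]
ball [([365.0, 169.0, 74.0, 65.0], 0.6), ([305.0, 122.0, 37.0, 19.0], 0.38), ([368.0, 180.0, 59.0, 46.0], 0.29)]
scanner []
pliers [([258.0, 245.0, 23.0, 56.0], 0.65)]
tees [([305.0, 124.0, 38.0, 17.0], 0.87), ([425.0, 187.0, 7.0, 26.0], 0.69)]
cells [([387.0, 264.0, 27.0, 17.0], 0.73)]
side [[462.82196155   0.         318.26066633]
 [  0.         462.82196155 202.42630438]
 [  0.           0.           1.        ]] [ 441. -755.  896.] [[0.99, -0.16, -0.0], [-0.12, -0.72, -0.68], [0.11, 0.67, -0.73]]
dock [([341.0, 110.0, 71.0, 45.0], 0.97), ([302.0, 243.0, 89.0, 85.0], 0.87), ([297.0, 153.0, 46.0, 39.0], 0.41)]
clamp_knob [([334.0, 290.0, 30.0, 23.0], 0.72), ([374.0, 126.0, 22.0, 18.0], 0.48)]
tray [([202.0, 214.0, 78.0, 44.0], 0.97), ([310.0, 246.0, 67.0, 73.0], 0.87), ([406.0, 240.0, 40.0, 52.0], 0.62)]
ball [([297.0, 152.0, 47.0, 40.0], 0.35)]
scanner [([297.0, 152.0, 45.0, 44.0], 0.71)]
pliers [([220.0, 171.0, 58.0, 18.0], 0.72), ([297.0, 150.0, 48.0, 42.0], 0.59)]
tees [([390.0, 182.0, 30.0, 39.0], 0.7)]
cells [([251.0, 285.0, 15.0, 24.0], 0.73), ([311.0, 249.0, 66.0, 72.0], 0.55)]
```

View pics/top0.png

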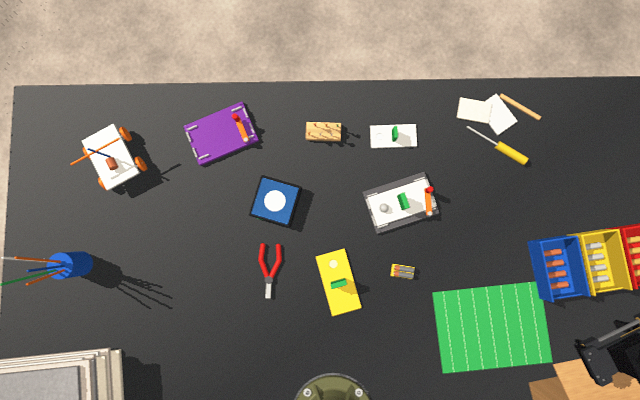

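View pics/side0.png

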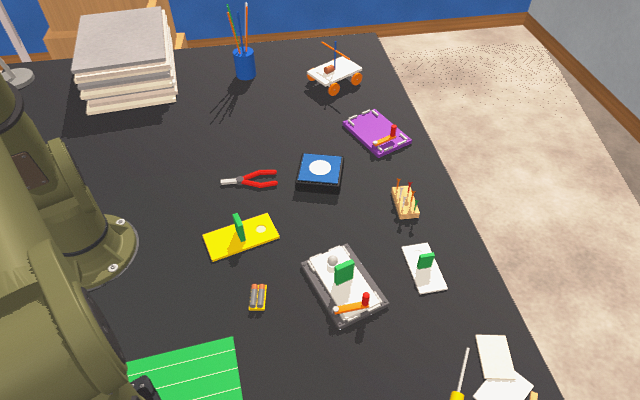

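The top view shows the grey dock at about (402,202), with the ball at (384,208), the fin at (404,201) and the red knob at (430,189). The scanner window is at (275,201). The purple dock, the yellow tray and the small white tray are look-alikes. I'll measure these points by colour.

```bash
cat > h.py <<'E'
import cv2,numpy as np
from plant import monitor,cams
def cam(p): return cv2.Rodrigues(np.array(p['rvec'],float))[0],np.array(p['tvec'],float).ravel(),np.array(p['intrinsics'])
def unproj(p,uv,z):
    R,t,K=cam(p);uv=np.atleast_2d(uv).astype(float)
    d=(R.T@np.linalg.inv(K)@np.c_[uv,np.ones(len(uv))].T).T;c=-R.T@t
    return c+d*((z-c[2])/d[:,2])[:,None]
def proj(p,X):
    R,t,K=cam(p);return cv2.projectPoints(np.atleast_2d(X).astype(float),R,t,K,None)[0][:,0]
def tri(ps,uvs):
    A=[];b=[]
    for p,uv in zip(ps,uvs):
        c=unproj(p,uv,0)[0];R,t,K=cam(p);o=-R.T@t;d=(c-o)/np.linalg.norm(c-o);M=np.eye(3)-np.outer(d,d);A.append(M);b.append(M@o)
    return np.linalg.lstsq(np.vstack(A),np.hstack(b),rcond=None)[0]
def mask(p,c,roi):
    h=cv2.cvtColor(p['frame'],cv2.COLOR_RGB2HSV).astype(int);H,S,V=h[...,0],h[...,1],h[...,2]
    m={'red':((H<5)|(H>174))&(S>150)&(V>70),'orange':(H>=6)&(H<20)&(S>140)&(V>90),'green':(H>45)&(H<80)&(S>110)&(V>50),
       'white':(S<40)&(V>170),'blue':(H>95)&(H<125)&(S>110)&(V>60)}[c]
    k=np.zeros(m.shape,bool);x,y,w,hh=roi;k[y:y+hh,x:x+w]=1;m=(m&k).astype(np.uint8)
    n,l,s,c=cv2.connectedComponentsWithStats(m);i=1+s[1:,4].argmax();return (l==i).astype(np.uint8),c[i],s[i]
E
python3 - <<'E'
from h import *
P={n:cams.read_camera(n) for n in('top','side')}
rois={'top':{'red':(420,178,20,20),'orange':(418,180,25,40),'green':(390,185,25,30),'tray':(360,170,80,65),'win':(258,185,35,32),'blue':(245,170,60,60)},
'side':{'red':(355,285,20,25),'orange':(325,295,45,22),'green':(328,255,32,35),'tray':(300,240,90,90),'win':(303,156,34,24),'blue':(293,150,53,48)}}
for n,p in P.items():
    for k,r in rois[n].items():
        m,c,s=mask(p,{'tray':'white','win':'white'}.get(k,k),r)
        z={'red':55,'orange':32.5,'green':82,'tray':22,'win':40,'blue':40}[k]
        q=np.argwhere(m)[:,::-1]; w=unproj(p,q,z)[:,:2].astype(np.float32)
        rc=cv2.minAreaRect(cv2.convexHull(w))
        print(n,k,c.round(1),s.tolist(),unproj(p,c,z)[0].round(1),'rect',np.round(rc[0],1),np.round(rc[1],1),round(rc[2],1))
for n,(x,y,w,h) in {'top':(350,160,100,80),'side':(290,235,110,100)}.items():
    cv2.imwrite(f'pics/{n}_z.png',cv2.resize(P[n]['frame'][y:y+h,x:x+w,::-1],None,fx=6,fy=6,interpolation=cv2.INTER_CUBIC))
E
```

```text
top red [429.4 189. ] [426, 186, 8, 7, 40] [ 618.  -269.7   55. ] rect [ 618.4 -269.9] [14.5 21.3] 13.6
top orange [427.7 201.5] [425, 188, 7, 27, 114] [ 585.9 -269.4   32.5] rect [ 587.5 -269.8] [72.4 14.8] 1.9
top green [402.9 201. ] [398, 193, 11, 17, 118] [ 583.8 -192.4   82. ] rect [ 584.3 -192.5] [41.1 20.2] 17.1
top tray [397.1 202.3] [366, 177, 64, 51, 1669] [ 585.2 -186.4   22. ] rect [ 586.6 -196.1] [ 95.4 182.6] 18.0
top win [274.5 200.3] [264, 190, 22, 21, 351] [592.4 155.4  40. ] rect [593.2 155.4] [57.5 56.8] 44.9
top blue [274.5 200.5] [251, 178, 48, 47, 1122] [591.7 155.4  40. ] rect [592.  155.6] [108.6 107.6] 73.0
side red [365.1 298.5] [362, 292, 7, 14, 80] [ 616.2 -269.8   55. ] rect [ 616.  -269.5] [31.5 12.4] 76.5
side orange [350.2 308.3] [334, 302, 35, 13, 161] [ 584.6 -274.5   32.5] rect [ 586.2 -272.7] [75.2 15.2] 3.7
side green [343.8 271.5] [335, 259, 20, 26, 356] [ 581.2 -214.5   82. ] rect [ 583.1 -214.1] [63.9 40.6] 79.2
side tray [342.9 280.9] [307, 245, 75, 76, 2057] [ 584.6 -198.9   22. ] rect [ 586.  -196.9] [ 97.6 182.5] 18.0
side win [319.6 167.1] [309, 160, 22, 15, 257] [591.4 157.3  40. ] rect [591.2 158.2] [56.4 56.3] 45.5
side blue [319.7 168.6] [298, 153, 44, 31, 802] [590.7 151.5  40. ] rect [591.1 155.2] [108.8 106.4] 73.1
```

View pics/top_z.png

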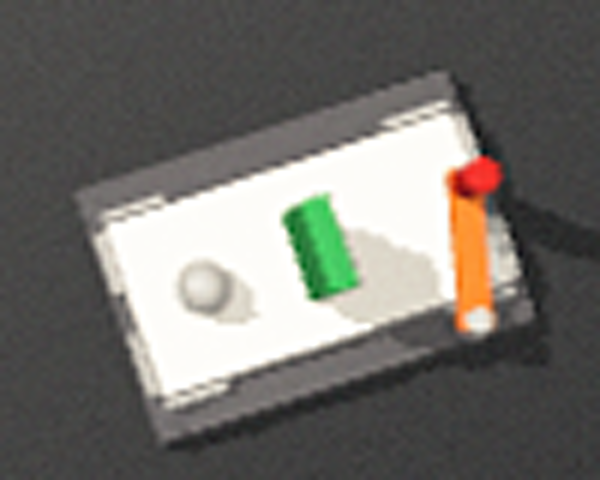

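View pics/side_z.png

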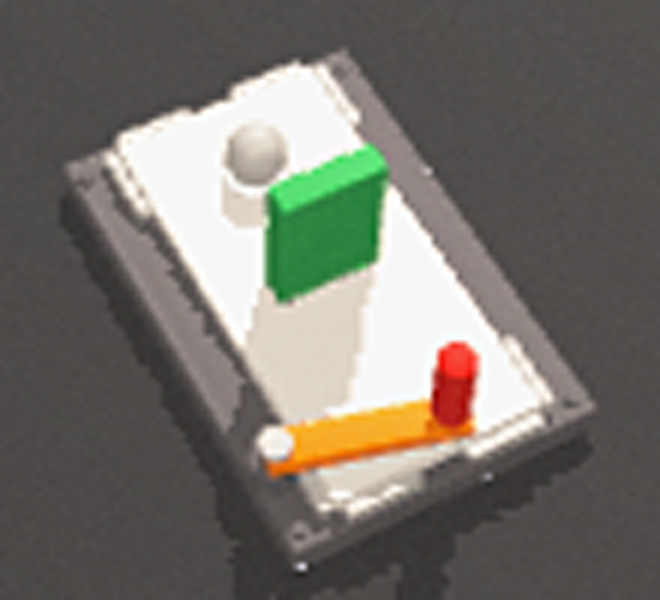

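The zoomed views agree. The dock's yaw is about +18°, its centre is near (586,-196), and the knob is near (617,-270). The predicted hinge is at (554,-272), which puts the clamp at about 0.28 rad, so the geometry is consistent. First I turn the tool so that the fingers straddle the knob along its tangent.

```bash
python3 -m creep '[[0,0,0,0.95],[0,0,0,0.95],[0,0,0,0.95],[0,0,0,0.95],[0,0,0,0]]' 0.5 10
cat > d.py <<'E'
import sys;from h import *
s=monitor.state();R=np.array(s['tcp_rot']);t=np.array(eval(sys.argv[1]),float)
print('pos',np.round(s['tcp_pos'],1),'units',np.round(R.T@(t-s['tcp_pos'])/30,2),'yaw tool x',np.degrees(np.arctan2(R[1,0],R[0,0])).round(2),'gap',round(s['finger_gap'],3),'grip',np.round(s['grip_force'],1),'F',np.round(s['wrist_force'],1),'t',s['clock'])
E
python3 d.py '[617.5,-270,130]'
```

```text
clock: 1.42
tcp_pos: [272.6, -590.1, 222.6]
tcp_rot: [[0.999, 0.032, -0.0], [0.032, -0.999, -0.0], [-0.0, 0.0, -1.0]]
wrist_force: [-0.3, -0.2, -0.0]
finger_gap: 0.707
grip_force: 0.0
pos [ 272.6 -590.1  222.6] units [ 11.84 -10.29   3.08] yaw tool x 1.85 gap 0.707 grip 0.0 F [-0.3 -0.2 -0. ] t 1.4167
```

```bash
python3 -m creep '[[0.5,-0.43,0.1,0],[0.74,-0.64,0.2,0],[0.74,-0.64,0.2,0],[0.74,-0.64,0.2,0],[0.74,-0.64,0.2,0],[0.74,-0.64,0.2,0],[0.74,-0.64,0.2,0],[0.74,-0.64,0.2,0],[0.74,-0.64,0.2,0],[0.74,-0.64,0.2,0],[0.74,-0.64,0.2,0],[0.74,-0.64,0.2,0],[0.74,-0.64,0.2,0],[0.74,-0.64,0.2,0],[0.74,-0.64,0.2,0],[0.74,-0.64,0.2,0],[0.24,-0.26,-0.02,0],[0,0,0,0],[0,0,0,0]]' >/dev/null
python3 d.py '[617.5,-270,44]'
```

```text
pos [ 616.6 -269.6  130.2] units [0.03 0.01 2.87] yaw tool x 2.13 gap 0.5 grip 0.0 F [-0.9 -0.3 -0.5] t 3.0
```

```bash
python3 -m creep '[[0,0,0.3,0],[0.03,0,0.5,0],[0,0,0.5,0],[0,0,0.5,0],[0,0,0.5,0],[0,0,0.37,0],[0,0,0.2,0],[0,0,0,0],[0,0,0,0]]' >/dev/null; python3 d.py '[617.5,-270,44]'
python3 -m creep '[[0,0,0,0],[0,0,0,0],[0,0,0,0],[0,0,0,0],[0,0,0,0],[0,0,0,0]]' 0 8 >/dev/null; python3 d.py '[617.5,-270,44]'
```

```text
pos [ 617.4 -270.    44.2] units [ 0.   -0.    0.01] yaw tool x 1.95 gap 0.497 grip 0.0 F [-0.3  1.   0. ] t 3.75
pos [ 618.1 -269.    44.4] units [-0.02  0.03  0.01] yaw tool x 2.01 gap 0.175 grip 8.0 F [-0.1  1.2  2. ] t 4.25
```

```bash
python3 -m creep '[[-0.003,0.112,0,0.5],[-0.003,0.112,0,0.5],[-0.003,0.112,0,0.5],[-0.003,0.112,0,0.5],[-0.003,0.112,0,0.5],[-0.003,0.112,0,0.5],[-0.003,0.112,0,0.5],[-0.003,0.112,0,0.5],[-0.003,0.112,0,0.5],[-0.003,0.112,0,0.5],[-0.003,0.112,0,0.5],[-0.003,0.112,0,0.5],[-0.003,0.112,0,0.5]]' >/dev/null; python3 d.py '[572,-333.5,44]'
python3 -m creep '[[-0.003,0.112,0,0.5],[-0.003,0.112,0,0.5],[-0.003,0.112,0,0.5],[-0.003,0.112,0,0.5],[-0.003,0.112,0,0.5],[-0.003,0.112,0,0.5],[-0.003,0.112,0,0.5],[-0.003,0.112,0,0.5],[-0.003,0.112,0,0.5],[-0.003,0.112,0,0.5],[-0.003,0.112,0,0.5],[-0.003,0.112,0,0.5],[0,0,0,0],[0,0,0,0]]' >/dev/null; python3 d.py '[572,-333.5,44]'
```

```text
pos [ 605.3 -309.9   44.4] units [-0.41  1.3   0.01] yaw tool x -37.12 gap 0.184 grip 8.0 F [ 1.2  0.1 -0. ] t 5.3333
pos [ 572.4 -333.    44.4] units [0.01 0.02 0.01] yaw tool x -72.93 gap 0.181 grip 8.0 F [ 1.3 -1.3  1. ] t 6.5
```

```bash
python3 -m creep '[[0,0,0,0],[0,0,0,0],[0,0,0,0],[0,0,0,0],[0,0,-0.3,0],[0,0,-0.5,0],[0,0,-0.6,0],[0,0,-0.6,0],[0,0,-0.6,0],[0,0,-0.6,0],[0,0,-0.3,0],[0,0,0,0]]' 0.5 >/dev/null
python3 -m creep '[[0,0,0,-0.5],[0,0,0,-1],[0,0,0,-1],[0,0,0,-1],[0,0,0,-1],[0,0,0,-1],[0,0,0,-1],[0,0,0,-1],[0,0,0,-1],[0,0,0,-1],[0,0,0,-1],[0,0,0,-1],[0,0,0,-1],[0,0,0,-1],[0,0,0,-1],[0,0,0,-0.66],[0,0,0,0],[0,0,0,0]]' >/dev/null
python3 d.py '[586,-196.5,150]'
python3 - <<'E'
from h import *
fs=[]
for n,(x,y,w,h) in {'top':(350,140,130,110),'side':(280,235,130,110)}.items():
    p=cams.read_camera(n);fs.append(cv2.resize(p['frame'][y:y+h,x:x+w,::-1],(390,330),interpolation=cv2.INTER_CUBIC))
cv2.imwrite('pics/c1.png',np.hstack(fs))
E
```

```text
pos [ 571.8 -332.6  148. ] units [ 1.84 -4.17 -0.06] yaw tool x 17.84 gap 0.495 grip 0.0 F [0.4 0.2 0.9] t 9.0
```

View pics/c1.png

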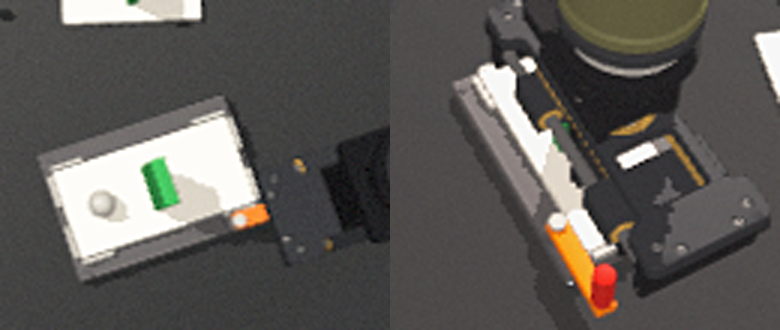

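The clamp now points along the dock's -y and the tray and ball are undisturbed. Next I move over the fin, opened just enough that the fingers clear the ball.

```bash
python3 -m creep '[[0.1,-0.2,0,0],[0.2,-0.5,0,0],[0.3,-0.6,0,0],[0.3,-0.7,0,0],[0.3,-0.7,0,0],[0.3,-0.7,0,0],[0.2,-0.5,0,0],[0.14,-0.27,0,0],[0,0,0,0],[0,0,0.3,0],[0,0,0.5,0],[0,0,0,0],[0,0,0,0]]' 0.42 10 >/dev/null
python3 d.py '[586,-196.5,46]'
python3 - <<'E'
from h import *
fs=[]
p=cams.read_camera('top');fs=[]
for n,(x,y,w,h) in {'top':(350,150,110,90),'side':(290,235,110,90)}.items():
    p=cams.read_camera(n);fs.append(cv2.resize(p['frame'][y:y+h,x:x+w,::-1],(396,324),interpolation=cv2.INTER_CUBIC))
cv2.imwrite('pics/c2.png',np.hstack(fs))
E
```

```text
pos [ 584.9 -198.2  123.6] units [ 0.06 -0.04  2.59] yaw tool x 17.82 gap 0.423 grip 0.0 F [-0.2 -0.6 -0. ] t 10.1833
```

View pics/c2.png

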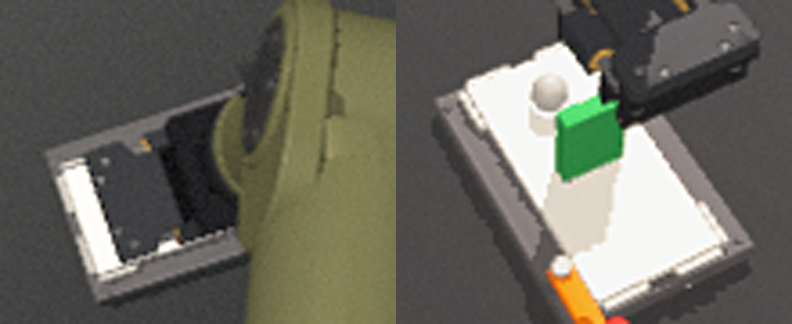

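The ball is in its pocket, and the gripper appears over the fin. Descending slowly.

```bash
python3 -m creep '[[0.06,-0.04,0.2,0],[0,0,0.3,0],[0,0,0.3,0],[0,0,0.3,0],[0,0,0.2,0],[0,0,0,0]]' >/dev/null;python3 d.py '[586,-196.5,46]'
python3 -m creep '[[0,0,0.2,0],[0,0,0.3,0],[0,0,0.3,0],[0,0,0.3,0],[0,0,0.2,0],[0,0,0,0]]' >/dev/null;python3 d.py '[586,-196.5,46]'
python3 -m creep '[[0,0,0,0],[0,0,0,0],[0,0,0,0],[0,0,0,0],[0,0,0,0],[0,0,0,0]]' 0 10 >/dev/null;python3 d.py '[586,-196.5,46]'
```

```text
pos [ 586.1 -194.7   83.6] units [-0.02  0.06  1.25] yaw tool x 17.96 gap 0.418 grip 0.0 F [ 0.  -1.  -0.3] t 10.8333
pos [ 586.2 -194.7   44.9] units [-0.02  0.06 -0.04] yaw tool x 17.96 gap 0.418 grip 0.0 F [-1.3  0.7 -0.3] t 11.3333
pos [ 588.  -195.2   47.6] units [-0.08  0.02  0.05] yaw tool x 17.95 gap 0.157 grip 10.0 F [ 0.4 -0.6  1.3] t 11.8333
```

```bash
python3 -m creep '[[0,0,0,0],[0,0,0,0],[0,0,0,0],[0,0,0,0],[0,0,-0.05,0],[0,0,-0.1,0],[0,0,-0.1,0],[0,0,-0.1,0],[0,0,-0.1,0],[0,0,-0.1,0],[0,0,-0.15,0],[0,0,-0.1,0],[0,0,-0.05,0],[0,0,0,0]]' 0 30 >/dev/null;python3 d.py '[592,155.5,175]'
python3 - <<'E'
from h import *
fs=[]
for n,(x,y,w,h) in {'top':(350,150,110,90),'side':(290,215,110,90)}.items():
    p=cams.read_camera(n);fs.append(cv2.resize(p['frame'][y:y+h,x:x+w,::-1],(396,324),interpolation=cv2.INTER_CUBIC))
cv2.imwrite('pics/c3.png',np.hstack(fs))
E
```

```text
pos [ 587.9 -195.2   73.2] units [  3.74 -11.08  -3.4 ] yaw tool x 17.96 gap 0.157 grip 30.0 F [ 0.1  0.2 -2.1] t 13.0
```

View pics/c3.png

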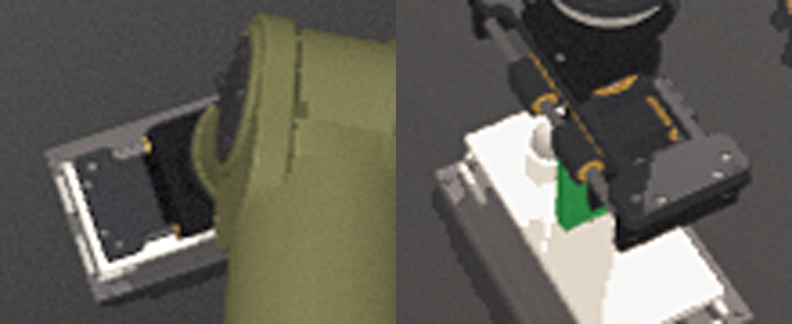

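The tray is lifted clear and the ball is seated. Raising it further, gently.

```bash
python3 -m creep '[[0,0,-0.05,0],[0,0,-0.1,0],[0,0,-0.17,0],[0,0,-0.23,0],[0,0,-0.28,0],[0,0,-0.3,0],[0,0,-0.3,0],[0,0,-0.3,0],[0,0,-0.3,0],[0,0,-0.25,0],[0,0,-0.2,0],[0,0,-0.15,0],[0,0,-0.1,0],[0,0,-0.05,0],[0,0,0,0],[0,0,0,0]]' >/dev/null;python3 d.py '[608,106.7,156]'
```

```text
pos [ 587.3 -195.   155.6] units [ 3.76 -9.35 -0.01] yaw tool x 17.96 gap 0.157 grip 30.0 F [-0.2 -0.2 -2.5] t 14.4333
```

```bash
python3 -m creep '[[0.02,-0.05,0,0],[0.04,-0.1,0,0],[0.06,-0.15,0,0],[0.08,-0.2,0,0],[0.1,-0.25,0,0],[0.12,-0.3,0,0],[0.14,-0.35,0,0],[0.16,-0.4,0,0],[0.177,-0.44,0,0],[0.177,-0.44,0,0],[0.177,-0.44,0,0],[0.177,-0.44,0,0],[0.177,-0.44,0,0],[0.177,-0.44,0,0],[0.177,-0.44,0,0],[0.177,-0.44,0,0],[0.177,-0.44,0,0],[0.177,-0.44,0,0],[0.177,-0.44,0,0],[0.177,-0.44,0,0]]' >/dev/null
python3 -m creep '[[0.177,-0.44,0,0],[0.16,-0.4,0,0],[0.14,-0.35,0,0],[0.12,-0.3,0,0],[0.1,-0.25,0,0],[0.08,-0.2,0,0],[0.06,-0.15,0,0],[0.04,-0.1,0,0],[0.02,-0.05,0,0],[0.01,-0.02,0,0],[0,0,0,0],[0,0,0,0],[0,0,0,0],[0,0,0,0]]' >/dev/null;python3 d.py '[608,106.7,156]'
python3 - <<'E'
from h import *
fs=[]
for n,(x,y,w,h) in {'top':(230,140,132,108),'side':(250,80,132,108)}.items():
    p=cams.read_camera(n);f=p['frame'][:,:,::-1].copy();np.save(f'pics/{n}.npy',f);fs.append(cv2.resize(f[y:y+h,x:x+w],(396,324),interpolation=cv2.INTER_CUBIC))
    print(n,[(np.round(d['rect'],1).tolist(),round(d['confidence'],2)) for d in cams.find_in(p,'ball')],[(np.round(d['rect'],1).tolist(),round(d['confidence'],2)) for d in cams.find_in(p,'tray')],'ball expected',proj(p,[592,156.2,140])[0].round(1))
cv2.imwrite('pics/c4.png',np.hstack(fs))
E
```

```text
pos [608.2 105.7 155.9] units [ 0.   -0.03 -0.  ] yaw tool x 17.92 gap 0.161 grip 30.0 F [-0.3  0.3 -3.3] t 17.2667
top [] [([298.7, 170.2, 26.1, 33.4], 0.91), ([372.7, 122.5, 44.7, 25.9], 0.68), ([319.9, 246.9, 41.3, 66.1], 0.61)] ball expected [268.5 197.1]
side [([316.7, 135.2, 3.0, 7.9], 0.43)] [([402.3, 242.6, 47.5, 51.6], 0.96), ([299.3, 135.7, 59.2, 48.2], 0.94), ([248.9, 288.0, 16.5, 21.8], 0.69), ([203.3, 215.8, 75.2, 43.7], 0.66), ([316.9, 134.6, 4.4, 11.2], 0.65)] ball expected [319.8 138.6]
```

View pics/c4.png

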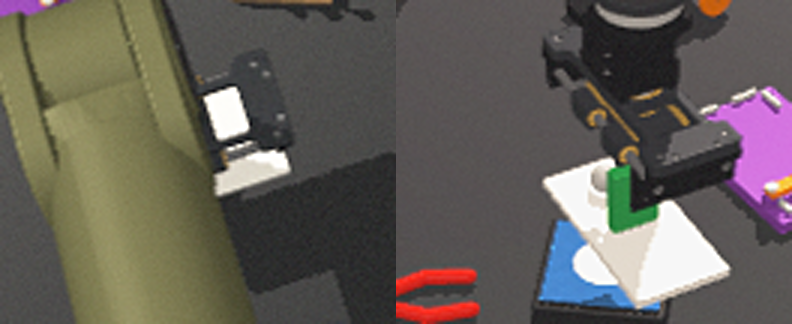

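The ball is still in its pocket, at side pixel (318,139), and the arm hides it in the top view. I'll check the tray's pose by comparing its visible corners in the side view with the model.

```bash
python3 - <<'E'
from h import *
from scipy.optimize import least_squares
p=cams.read_camera('side');R0=np.array(monitor.state()['tcp_rot']);tc=np.array(monitor.state()['tcp_pos'])
f=p['frame'].astype(int);h=cv2.cvtColor(p['frame'],cv2.COLOR_RGB2HSV)
m=((h[...,1]<45)&(h[...,2]>125)).astype(np.uint8);k=np.zeros_like(m);k[130:185,295:365]=1;m&=k
n,l,s,c=cv2.connectedComponentsWithStats(m);i=l[165,340];print('area',s[i]);m=(l==i)
hull=cv2.convexHull(np.argwhere(m)[:,::-1].astype(np.int32))[:,0];print(hull.tolist())
Rt=R0@np.diag([1,-1,-1.]);a=np.array([[sx*42,sy*85,z] for z in(0,8) for sx in(-1,1) for sy in(-1,1)])
print(np.c_[a,proj(p,tc+(a-[0,0,32])@Rt.T)].round(1).tolist())
print('pocket pred',(tc+Rt@[0,52,17.5-32]).round(1))
E
```

```text
area [ 299  132   63   51 1423]
[[361, 169], [360, 171], [359, 172], [357, 173], [338, 180], [331, 182], [330, 182], [313, 173], [309, 169], [299, 142], [299, 139], [320, 132], [321, 132], [341, 146], [345, 150], [351, 157]]
[[-42.0, -85.0, 0.0, 330.8, 182.0], [-42.0, 85.0, 0.0, 299.7, 141.1], [42.0, -85.0, 0.0, 361.3, 170.7], [42.0, 85.0, 0.0, 328.2, 131.7], [-42.0, -85.0, 8.0, 330.9, 179.5], [-42.0, 85.0, 8.0, 299.6, 138.7], [42.0, -85.0, 8.0, 361.5, 168.3], [42.0, 85.0, 8.0, 328.3, 129.3]]
pocket pred [592.2 155.7 141.4]
```

The observed tray corners match the prediction to about 1 px. The predicted pocket is (592,156,141) and the window is (592,156,40), so the tray is centred about 10 cm above the glass. I'll let it settle and hand in.

```bash
python3 -m creep '[[0,0,0,0],[0,0,0,0],[0,0,0,0],[0,0,0,0],[0,0,0,0],[0,0,0,0]]' >/dev/null; python3 d.py '[608,106.7,156]'; python3 -c "
from plant import hand_in
print(hand_in())"
```

```text
pos [608.2 106.2 155.9] units [-0.   -0.02 -0.  ] yaw tool x 17.96 gap 0.156 grip 30.0 F [-0.2  0.6 -2.3] t 18.1167
the job is handed in; nothing more can be done
None
```

I swung the clamp open to about 1.57 rad, lifted the tray with the ball still in its pocket, and handed in at 18 s, holding it level with the pocket about 10 cm above the window and centred to within about 2 mm by my measurements.

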